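# Snap the food box lid shut all round

### The job

The lid of the blue food box is only laid on: press its pale rim down section by section, all the way round, until all four sections have clicked shut. Use the fingertips only: do not lift the box or push it away from its place, leave the dish, jar and spatula where they are, do not press the red igniter, and take the hand away at the end.

Things in the scene. Friction and masses are not known exactly. Their poses are not given: they have to be found in the camera images.
- food_box: Loose, full blue plastic food box, about 0.9 kg, 152 x 112 mm (box x by y) and 60 mm high, standing on the worktop. Its origin is the centre of its underside, x along the long side, z up. A blue centre panel of the lid (108 x 66 mm, fixed, top at 70 mm) is surrounded by the four pale blue rim sections of the snap-fit lid, one along each side; with them the lid measures 160 x 120 mm. An orange seal shows under raised sections.
- section_a_top (a point): Centre of the top face of the pale blue long rim section on the +y side of the box, 160 mm along the box x and 24 mm wide. It lies at [0, 48, 79] mm in the box frame while the section is raised and moves 7 mm straight down when it shuts (top then 72 mm above the box's underside).
- section_b_top (a point): Centre of the top face of the pale blue short rim section on the -x side of the box, 68 mm along the box y and 24 mm wide. It lies at [-68, 0, 79] mm in the box frame while the section is raised and moves 7 mm straight down when it shuts (top then 72 mm above the box's underside).
- section_c_top (a point): Centre of the top face of the pale blue long rim section on the -y side of the box, 160 mm along the box x and 24 mm wide. It lies at [0, -48, 79] mm in the box frame while the section is raised and moves 7 mm straight down when it shuts (top then 72 mm above the box's underside).
- section_d_top (a point): Centre of the top face of the pale blue short rim section on the +x side of the box, 68 mm along the box y and 24 mm wide. It lies at [68, 0, 79] mm in the box frame while the section is raised and moves 7 mm straight down when it shuts (top then 72 mm above the box's underside).
- section_a (a joint): How far section_a is pressed down, in m: 0 raised (as at the start), 0.007 fully shut. It resists with about 5 N at first, less as it goes down; past 3 mm it snaps down by itself and stays shut, but let go before that it springs back up. Pressing anywhere on its top works, and pressing it when shut does no harm. The sections move independently.
- section_b (a joint): How far section_b is pressed down, in m: 0 raised (as at the start), 0.007 fully shut. It resists with about 5 N at first, less as it goes down; past 3 mm it snaps down by itself and stays shut, but let go before that it springs back up. Pressing anywhere on its top works, and pressing it when shut does no harm. The sections move independently.
- section_c (a joint): How far section_c is pressed down, in m: 0 raised (as at the start), 0.007 fully shut. It resists with about 5 N at first, less as it goes down; past 3 mm it snaps down by itself and stays shut, but let go before that it springs back up. Pressing anywhere on its top works, and pressing it when shut does no harm. The sections move independently.
- section_d (a joint): How far section_d is pressed down, in m: 0 raised (as at the start), 0.007 fully shut. It resists with about 5 N at first, less as it goes down; past 3 mm it snaps down by itself and stays shut, but let go before that it springs back up. Pressing anywhere on its top works, and pressing it when shut does no harm. The sections move independently.
- dish: Bystander: white ceramic dipping dish, 84 mm across, 28 mm high; origin under its centre. Loose.
- sauce_jar: Bystander: amber sauce jar with red cap, 60 mm across, 85 mm high; origin under its centre. Loose.
- spatula: Bystander: bamboo spatula, 280 mm long, lying flat; its length lies along its x. Loose.
- wok: Bystander, fixed: dark round-bottomed wok on a steel ring stand over the gas burner, 330 mm across (410 mm over the handles, which point to +x and -x), its rim 126 mm and its handles 140 mm above the worktop; origin on its axis at 8 mm above the worktop.
- igniter (a joint): Red press-button igniter, 24 mm across, on the corner of the burner plate 130 mm (x) and -150 mm (y) from the wok axis, its top under 40 mm above the worktop, in m: 0 up, 0.005 pressed (takes 4 N).
Things that resemble listed ones, but are neither listed nor needed, are in the scene too. Of the things that look like the food_box, the smallest one is meant.

How it is judged:
By the outcome, as a careful person would: the job done as asked, in the order asked, and still so for the second after the job is handed in, with the robot touching nothing.
It also fails if it takes over 48 s, if anything falls off the work surface, if the arm or the gripper's body presses on something with over 40 N, if the wrist force passes 120 N, or if a joint passes its speed limit or range.

### The arm

A 7-joint arm with a two-finger parallel gripper is mounted at the origin on the work surface. World frame = base frame: x ahead of the robot, y to its left, z up, the work surface at z = 0. Lengths are in m, angles in rad, forces in N, time in s.
With the tool pointing down it reaches from about 0.425 to 0.975 m from the base axis. Payload 16.7 kg.
Tool frame: the origin (TCP) lies midway between the tips of the shut fingers; the grasp point (between the pads) lies 19 mm behind it; z points along the fingers, y is the direction in which the jaws open and shut (so a half turn about z gives the same grasp; the last joint's range is limited). The gripper opens to 85 mm and grips with 20 to 120 N. Pads are 22 mm wide; open, the fingers measure 114 mm over their backs; the gripper's body (76 mm by 85 mm) begins 54 mm behind the grasp point. The pads swing forward as they close: fully open they stand 13 mm farther back than shut.
Start: joints at [-0.149, 0.426, 0.074, 1.606, -0.034, 1.111, -0.067], TCP at [0.675, -0, 0.231] pointing down, gripper open.
Joint ranges: [-2.85, 2.85], [-0.5, 2.14], [-1.23, 1.37], [0.21, 2.46], [-1.02, 4.16], [0.16, 2.05], [-2.73, 2.73]. Speed limits (rad/s): [1.89, 1.89, 2.39, 2.39, 3.01, 3.01, 3.01].

### API

Orientations are given as a unit quaternion [w, x, y, z].
In Python, from station import ctrl gives the robot as it stands.
- The arm moves only by the tool drive_tool, never from a script. Its argument "deltas" is text: rows parted by semicolons, each of 4 numbers parted by spaces: the shift along the tool's x, y, z in units of 30 mm (1.0 is 30 mm), then the turn about the tool's z in units of 10 degrees (1.0 is 10 degrees). A call has 1 to 10 rows; each row shifts and turns the commanded pose from where the row before left it, along the tool's axes as they then stand; what a row does not reach is not made up. A row lasts 1/8 s, in which the tool goes at most 62.5 mm and 10.7 degrees, less where a joint would pass 70% of its speed; a pose out of reach is approached as far as the arm can. A call is refused whole if a number of a shift passes 1 or a number of a turn 1, either way. A call with a gripper value outside its range is refused whole. "hand" is the opening, from 0 (shut) to 1 (fully open), set as the call begins (left out, the last holds). The fingers move at their own pace and stop on an object; the grip force is fixed at half the most. Time passes only in rows, so rows that do not move let the fingers close. It gives the time, the measured TCP pose, the force and the opening at its end, in the units of the state.
- ctrl.read_state(): the state, without advancing time (a new reading comes with each control period).
- ctrl.read_camera(name): name is "scene" or "side" or "wrist"; returns the picture (420x560x3 uint8, blue, green, red); there is no depth.
- ctrl.camera_params(name): a dict with "camera_matrix" (3x3 intrinsics, pixels), "k1" (the pictures are not rectified: a ray, as slopes to the right and down, at radius r is drawn at 1 + k1 r^2 times it, then the intrinsics apply), "rvec" (rotation vector, rad) and "tvec" (3), from world to camera coordinates, as OpenCV has them. Camera axes: x right, y down, z forward; pixel columns grow to the right and rows downward; lengths in m; the calibration is good to about 2 mm. A picture is of the moment at which its call begins: read the wrist's pose just before it. camera_params takes no time and is no camera call; for the wrist camera it gives the pose at the moment of the call.
- ctrl.close_job(): hands the job in, once; it reports no verdict.
The state is a dict: "time_s": time; "joints": joint angles; "joint_velocities": joint speeds; "joint_efforts": joint torques, N m; "ee_pos": TCP position; "tcp_rot": TCP orientation; "contact_force": force on the tool from outside, world axes, zero at the start; "moment": the same for the moment, N m; "opening": opening from 0.0 (shut) to 1.0 (fully open).
Only numpy, scipy, OpenCV 4.12 (cv2) and the standard library are available. Lean on these libraries where they do the work, as an engineer would, in place of code of your own. Each camera call takes 0.05 s, during which the arm holds its last target. There are 200 camera calls.

## Working session

There is one attempt and no reset: what is moved stays moved. The work goes in short steps, Python scripts to look and compute and a tool call to move; the robot and the scene stay as the last step left them, time stands still between calls to the robot, and variables do not carry over. Pictures are saved under pics/ and viewed, about 8 in all and at most 12, crops included, and the job is handed in when it is done.

Besides the shell and the picture viewer there is one more tool, called after "Request:" in YAML: its name, and indented under it one key for each argument. drive_tool: Moves the arm, as the interface text tells. Its arguments: {"type":"object","properties":{"deltas":{"type":"string"},"hand":{"type":"number"}},"required":["deltas"]}

```bash
ls; mkdir -p pics; cat > h.py <<'E'
import cv2,numpy as np
from station import ctrl
def shot(n,f):
    p=ctrl.camera_params(n); im=ctrl.read_camera(n); cv2.imwrite(f,im); return im,p
def ray(p,u,v):
    K=np.array(p["camera_matrix"],float); x=(u-K[0,2])/K[0,0]; y=(v-K[1,2])/K[1,1]
    s=1.
    for _ in range(20):
        r2=(x/s)**2+(y/s)**2; s=1+p["k1"]*r2
    R=cv2.Rodrigues(np.array(p["rvec"],float))[0]; t=np.array(p["tvec"],float).ravel()
    return -R.T@t, R.T@np.array([x/s,y/s,1])
def onz(p,u,v,z):
    c,d=ray(p,u,v); return c+d*(z-c[2])/d[2]
def proj(p,X):
    K=np.array(p["camera_matrix"],float);R=cv2.Rodrigues(np.array(p["rvec"],float))[0]
    q=R@np.array(X,float)+np.array(p["tvec"],float).ravel(); a=q[:2]/q[2]; a=a*(1+p["k1"]*(a@a))
    return a*[K[0,0],K[1,1]]+[K[0,2],K[1,2]]
E
python3 - <<'E'
from h import *
s=ctrl.read_state();print(s)
a,p=shot("scene","pics/scene.png");b,q=shot("side","pics/side.png")
print(p,q)
cv2.imwrite("pics/both.png",np.vstack([a,b])[:, :])
E
```

```text
pics
{'time_s': 0.0, 'joints': array([-0.14951397,  0.42667213,  0.0738727 ,  1.60661635, -0.03410813,
        1.11084533, -0.0670929 ]), 'joint_velocities': array([ 0.00152081,  0.0004121 ,  0.00062165,  0.00054849, -0.00069892,
       -0.00181929, -0.00090834]), 'joint_efforts': array([ 7.16691302e-04, -9.49842310e+01,  3.76242042e+00, -4.63523841e+01,
        1.94300286e-02,  1.01335210e-02,  2.85131875e-06]), 'ee_pos': array([ 6.74575157e-01, -3.20866089e-05,  2.30647083e-01]), 'tcp_rot': array([-4.19373188e-04,  7.07118781e-01,  7.07094491e-01, -4.84235666e-04]), 'contact_force': array([ 0.17068125,  0.04267915, -0.20790393]), 'moment': array([-0.04244778, -0.06250926, -0.01980015]), 'opening': 1.0001489714902088}
{'camera_matrix': array([[486.74024798,   0.        , 279.82327833],
       [  0.        , 486.74024798, 203.06468036],
       [  0.        ,   0.        ,   1.        ]]), 'k1': -0.09878249504255485, 'rvec': array([ 2.49658913,  0.79706818, -0.21106034]), 'tvec': array([-0.52194056, -0.18517499,  1.68018387])} {'camera_matrix': array([[472.36644671,   0.        , 285.71934613],
       [  0.        , 472.36644671, 211.43305456],
       [  0.        ,   0.        ,   1.        ]]), 'k1': -0.12265730661435317, 'rvec': array([ 2.25408006, -0.93183355,  0.37258029]), 'tvec': array([-0.37367109,  0.39744525,  1.09394456])}
```

View pics/scene.png

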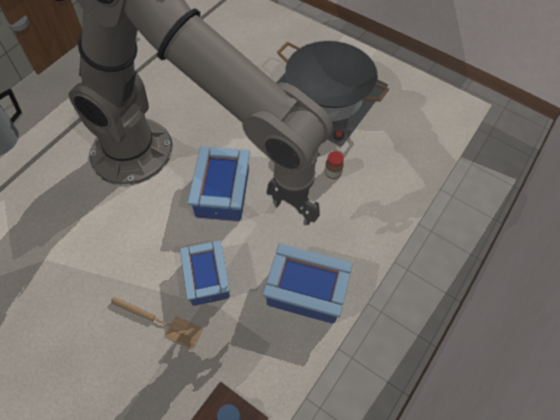

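View pics/side.png

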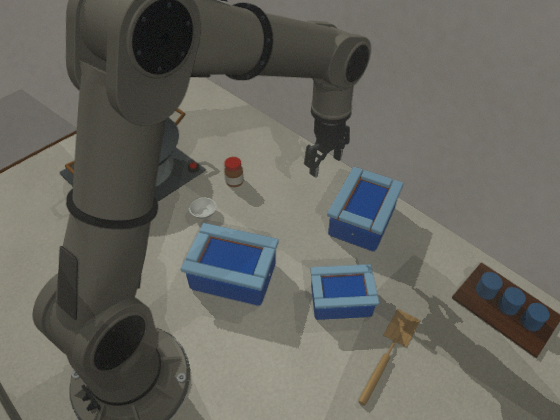

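Candidates for the food box, as scene px / side px: (220,183)/(232,263) is large, (308,282)/(367,208) is large, and (205,272)/(344,292) is clearly the smallest, so I choose that one. The side view shows the dish at (203,208), the jar at (234,172) and the spatula at (390,355). Next I measure the small lid and take a close crop.

```bash
python3 - <<'E'
from h import *
out=[]
for n,(u,v) in (("scene",(205,272)),("side",(344,292))):
    im=cv2.imread(f"pics/{n}.png");p=ctrl.camera_params(n)
    h=cv2.cvtColor(im,cv2.COLOR_BGR2HSV)
    m=cv2.inRange(h,(95,60,110),(112,190,255))
    k=np.zeros_like(m);cv2.circle(k,(u,v),45,255,-1);m&=k
    cs,_=cv2.findContours(m,cv2.RETR_EXTERNAL,cv2.CHAIN_APPROX_NONE)
    pts=np.vstack([c for c in cs if cv2.contourArea(c)>30])[:,0]
    # rim top plane
    w=np.array([onz(p,a+0.,b+0.,.079)[:2] for a,b in pts],np.float32)
    r=cv2.minAreaRect(w*1000);print(n,r, cv2.boxPoints(r).round(0).tolist())
    for z in (.079,):
      for c in cv2.boxPoints(r)/1000:
        q=proj(p,[*c,z]);cv2.circle(im,tuple(int(round(x)) for x in q),1,(0,0,255),-1)
    c=im[v-50:v+50,u-60:u+60];out.append(cv2.resize(c,None,fx=4,fy=4,interpolation=cv2.INTER_CUBIC)[:,:400])
    # bystanders & others
    print([ (x,onz(p,*x,.0)[:2].round(3)) for x in ([(125,303),(185,332),(220,183),(308,282)] if n=="scene" else [(203,212),(234,180)])])
cv2.imwrite("pics/c1.png",np.hstack(out))
E
```

```text
scene ((526.9364624023438, -213.42626953125), (115.87445831298828, 157.83140563964844), 48.303466796875) [[429.0, -204.0], [547.0, -309.0], [624.0, -223.0], [507.0, -118.0]]
[((125, 303), array([ 0.378, -0.411])), ((185, 332), array([ 0.576, -0.372])), ((220, 183), array([0.343, 0.075])), ((308, 282), array([ 0.774, -0.046]))]
side ((519.968017578125, -214.8345947265625), (123.82904815673828, 158.89654541015625), 48.17266845703125) [[419.0, -208.0], [538.0, -314.0], [620.0, -222.0], [502.0, -116.0]]
[((203, 212), array([0.463, 0.294])), ((234, 180), array([0.624, 0.334]))]
```

View pics/c1.png

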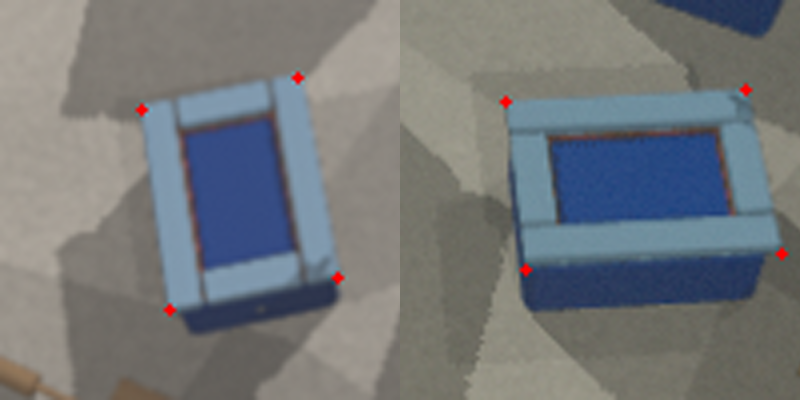

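The crop confirms it. The lid measures about 158 x 118–124 mm (160 x 120 expected), centre near (0.523, -0.214), long axis near -41.7°, with the orange seal showing on every side. I go above it with the fingers shut, turn so the tool x lies along the box's short side, and look.

Request:
drive_tool:
  deltas: "-0.9 -0.63 0 0; -0.9 -0.63 0 0; -0.9 -0.63 0 0; -0.9 -0.63 0 0; -0.9 -0.63 0 0; -0.9 -0.63 0 0; -0.9 -0.63 0 0; -0.83 -0.63 0 0; 0 0 0 0"
  hand: 0

```text
time_s: 1.23
ee_pos: [0.5222, -0.216, 0.2312]
tcp_rot: [-0.0, 0.708, 0.706, -0.0]
contact_force: [-0.4, 0.5, -0.3]
opening: 0.003
```

Request:
drive_tool:
  deltas: "0 0 0 0.84; 0 0 0 0.84; 0 0 0 0.84; 0 0 0 0.84; 0 0 0 0.81; 0 0 0 0; 0 0 0 0"

```text
time_s: 2.1
ee_pos: [0.5239, -0.2135, 0.2312]
tcp_rot: [-0.0, 0.912, 0.411, -0.0]
contact_force: [0.4, 0.2, -0.2]
opening: 0.005
```

```bash
python3 - <<'E'
from h import *
from scipy.spatial.transform import Rotation as Ro
im,p=shot("wrist","pics/w1.png");s=ctrl.read_state()
R=Ro.from_quat(s['tcp_rot'],scalar_first=True).as_matrix()
print(s['time_s'],s['ee_pos'],R[:,0],R[:,1],s['opening'],s['contact_force'])
c=np.array([.5235,-.214]);ex=np.array([.7465,-.6655]);ey=np.array([.6655,.7465])
for a,b in ((80,60),(80,-60),(-80,-60),(-80,60),(68,0),(-68,0),(0,48),(0,-48)):
    X=[*(c+ex*a/1000+ey*b/1000),.079];q=proj(p,X);print(a,b,q.round(0))
    cv2.circle(im,tuple(int(x) for x in q),3,(0,0,255),-1)
cv2.imwrite("pics/w1o.png",im)
E
```

```text
2.15 [ 0.52385679 -0.21361994  0.23119169] [ 6.62934698e-01  7.48677223e-01 -3.93087748e-05] [ 7.48677190e-01 -6.62934683e-01 -2.66445938e-04] -0.001205780237268745 [ 0.7598808  -0.33809799 -0.50957928]
80 60 [382. 127.]
80 -60 [372. 266.]
-80 -60 [192. 265.]
-80 60 [183. 126.]
68 0 [363. 200.]
-68 0 [202. 199.]
0 48 [283. 142.]
0 -48 [282. 253.]
```

View pics/w1o.png

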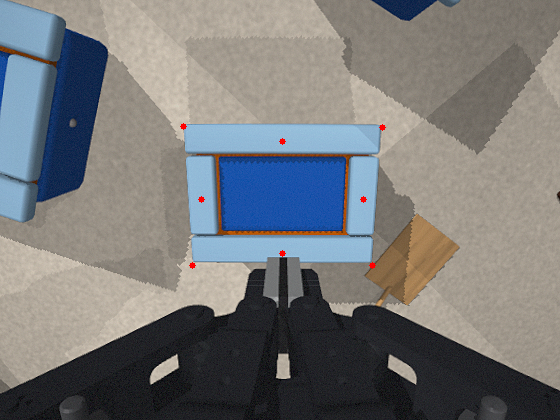

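The prediction agrees with the rim in the wrist view to about 2 px: sections at (283,140), (202,195), (282,250) and (363,195), seal visible. The box sits about 2 mm further along +tool x. Image up is tool x and image right is tool y. The spatula blade at (412,258) lies flat and well below the fingertips. I press the +x-tool long section first.

Request:
drive_tool:
  deltas: "0.83 0 0 0; 0.84 0 0 0; 0 0 0.9 0; 0 0 0.9 0; 0 0 0.9 0; 0 0 0.9 0; 0 0 0.9 0; 0 0 0 0"

```text
time_s: 3.15
ee_pos: [0.5559, -0.1762, 0.0947]
tcp_rot: [-0.001, 0.912, 0.41, -0.001]
contact_force: [0.0, -0.2, -0.3]
opening: 0.0
```

Request:
drive_tool:
  deltas: "0 0 0.2 0; 0 0 0.2 0; 0 0 0.1 0; 0 0 0.1 0; 0 0 0.1 0; 0 0 0.07 0; 0 0 0 0; 0 0 0 0"

```text
time_s: 4.15
ee_pos: [0.5571, -0.1765, 0.0732]
tcp_rot: [-0.0, 0.912, 0.409, -0.0]
contact_force: [-0.3, -0.4, 0.0]
opening: 0.003
```

Request:
drive_tool:
  deltas: "0 0 0.05 0; 0 0 0.05 0; 0 0 0 0"

```text
time_s: 4.53
ee_pos: [0.5574, -0.1766, 0.0718]
tcp_rot: [0.0, 0.913, 0.409, 0.0]
contact_force: [-9.4, 2.9, 30.3]
opening: -0.001
```

Contact was firm at 0.072, so the first section is shut. Next is the section on the -y tool side.

Request:
drive_tool:
  deltas: "0 0 -0.5 0; 0 0 -0.5 0; -0.53 -0.76 0 0; -0.53 -0.76 0 0; -0.54 -0.75 0 0; 0 0 0 0; 0 0 0 0"

```text
time_s: 5.4
ee_pos: [0.4752, -0.1671, 0.1008]
tcp_rot: [0.0, 0.912, 0.409, 0.001]
contact_force: [-0.5, 0.2, -1.1]
opening: 0.002
```

Request:
drive_tool:
  deltas: "0 0 0.3 0; 0 0 0.2 0; 0 0 0.1 0; 0 0 0.1 0; 0 0 0.1 0; 0 0 0.1 0; 0 0 0.05 0; 0 0 0 0; 0 0 0 0"

```text
time_s: 6.52
ee_pos: [0.4743, -0.1671, 0.072]
tcp_rot: [-0.0, 0.913, 0.409, 0.0]
contact_force: [-2.5, 1.5, 8.6]
opening: -0.001
```

Request:
drive_tool:
  deltas: "0 0 -0.5 0; 0 0 -0.45 0; -0.53 0.76 0 0; -0.53 0.76 0 0; -0.54 0.75 0 0; 0 0 0 0; 0 0 0 0"

```text
time_s: 7.4
ee_pos: [0.4932, -0.2478, 0.1007]
tcp_rot: [-0.0, 0.912, 0.409, 0.0]
contact_force: [0.0, 0.1, 0.1]
opening: -0.002
```

Request:
drive_tool:
  deltas: "0 0 0.3 0; 0 0 0.2 0; 0 0 0.1 0; 0 0 0.1 0; 0 0 0.1 0; 0 0 0.1 0; 0 0 0.05 0; 0 0 0 0; 0 0 0 0"

```text
time_s: 8.52
ee_pos: [0.4932, -0.2482, 0.072]
tcp_rot: [-0.0, 0.913, 0.409, 0.0]
contact_force: [-3.0, 2.2, 8.3]
opening: 0.001
```

Request:
drive_tool:
  deltas: "0 0 -0.5 0; 0 0 -0.45 0; 0.53 0.76 0 0; 0.53 0.76 0 0; 0.54 0.75 0 0; 0 0 0 0; 0 0 0 0"

```text
time_s: 9.4
ee_pos: [0.5754, -0.2578, 0.1006]
tcp_rot: [-0.0, 0.913, 0.409, -0.0]
contact_force: [-0.9, -0.9, 0.8]
opening: -0.002
```

Request:
drive_tool:
  deltas: "0 0 0.3 0; 0 0 0.2 0; 0 0 0.1 0; 0 0 0.1 0; 0 0 0.1 0; 0 0 0.1 0; 0 0 0.05 0; 0 0 0 0; 0 0 0 0"

```text
time_s: 10.52
ee_pos: [0.576, -0.2576, 0.0721]
tcp_rot: [-0.0, 0.912, 0.409, 0.0]
contact_force: [-2.7, 0.9, 7.6]
opening: -0.001
```

All four sections gave firm contact at 0.072. I withdraw straight up, return above the lid centre and check.

Request:
drive_tool:
  deltas: "0 0 -0.5 0; 0 0 -0.9 0; 0 0 -0.9 0; 0 0 -0.9 0; 0 0 -0.9 0; 0 0 -0.9 0; -0.04 -0.76 -0.32 0; -0.03 -0.76 0 0; 0 -0.75 0 0; 0 0 0 0"

```text
time_s: 11.78
ee_pos: [0.5232, -0.2132, 0.2325]
tcp_rot: [0.0, 0.912, 0.409, 0.001]
contact_force: [-0.0, -0.1, -0.5]
opening: 0.006
```

```bash
python3 - <<'E'
from h import *
im,p=shot("wrist","pics/w2.png");s=ctrl.read_state();print(s['time_s'],s['ee_pos'],s['contact_force'])
sd,_=shot("side","pics/s2.png");sc,_=shot("scene","pics/sc2.png")
f=lambda i,u,v:cv2.resize(i[v-50:v+50,u-60:u+60],(400,333))
a=cv2.imread("pics/w1.png")
def orange(i):
    h=cv2.cvtColor(i[110:280,170:400],cv2.COLOR_BGR2HSV);return int((cv2.inRange(h,(3,120,80),(18,255,255))[:, :185]>0).sum())
print("orange",orange(a),orange(im))
cv2.imwrite("pics/chk.png",np.vstack([np.hstack([a[100:290,150:430],im[100:290,150:430]]),cv2.resize(sd[230:380,140:420],(560,300))]))
for n,b,c in(("side",cv2.imread("pics/side.png"),sd),("scene",cv2.imread("pics/scene.png"),sc)):
    d=cv2.absdiff(b,c).max(2); 
    for t,(x0,y0,x1,y1) in (dict(dish=(185,190,220,228),jar=(220,150,248,190),spat=(355,305,425,410)) if n=="side" else dict(spat=(105,295,205,350),jar=(322,148,350,180))).items(): print(n,t,int((d[y0:y1,x0:x1]>50).sum()))
E
```

```text
11.825 [ 0.52389493 -0.21382992  0.23238806] [-0.36722959 -0.13378236  1.07658786]
orange 1203 1073
side dish 0
side jar 0
side spat 3
scene spat 0
scene jar 0
```

View pics/chk.png

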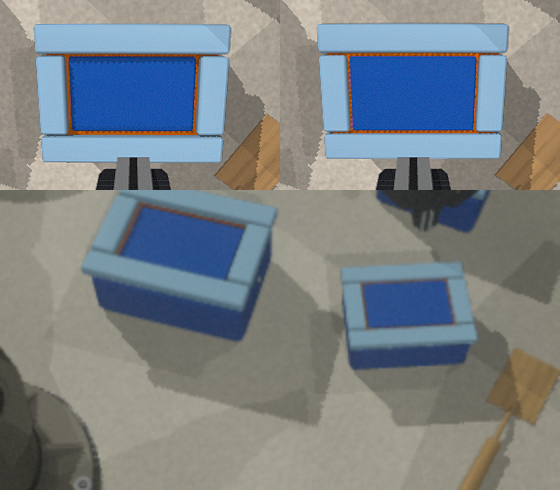

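The check picture shows all four sections lower: the rim's outline has shrunk evenly about the centre, and in the side view it is level with the panel. The box has not moved. I take the hand farther away and hand in.

Request:
drive_tool:
  deltas: "0 0 -0.9 0; 0.6 0.6 -0.9 0; 0.9 0.6 0 0; 0.9 0.6 0 0; 0.9 0.6 0 0; 0.9 0.6 0 0; 0 0 0 0; 0 0 0 0"

```text
time_s: 12.92
ee_pos: [0.6746, -0.1804, 0.2849]
tcp_rot: [0.0, 0.913, 0.409, -0.0]
contact_force: [-0.0, -0.6, -1.0]
opening: -0.005
```

```bash
python3 - <<'E'
from h import *
s=ctrl.read_state();print(s['time_s'],s['ee_pos'],s['contact_force'],abs(s['joint_velocities']).max());ctrl.close_job()
E
```

```text
12.925 [ 0.67463769 -0.18039622  0.28489   ] [-0.02103291 -0.63559281 -0.97533868] 0.018372937650822575
the job is handed in; nothing more can be done
```

I pressed all four rim sections of the smallest blue box shut, going round once with closed fingertips, then took the hand away and handed the job in at 12.9 s.

- **Sections shut:** Each section stopped the fingertips at 72 mm, which is its shut height. The force there was about 8 N on three sections and 30 N on the first. The last wrist and side pictures show the rim lowered evenly all round.
- **Box and bystanders:** I judged the box unmoved by eye from those pictures. Before-and-after pictures showed the dish, jar and spatula unchanged. The hand never went near the igniter.
- **Check that settled nothing:** The amount of orange seal seen from above dropped only from 1203 to 1073 pixels. It still shows through the gap beside the centre panel, so I relied on heights and forces instead.

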